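# Line up the sample jars by height

## Robot

A 7-joint arm with a two-finger parallel gripper is mounted at the origin on the work surface. World frame = base frame: x ahead of the robot, y to its left, z up, the work surface at z = 0. Lengths are in m, angles in rad, forces in N, time in s.
With the tool pointing down it reaches from about 0.35 to 0.9 m from the base axis. Payload 19.9 kg.
Tool frame: the origin (TCP) lies at the very end of the fingers, on their centre line; the grasp point (between the pads) lies robot.grip_point_offset behind it (robot.grip_point_offset is the distance from the TCP to the grasp point, in m); z points along the fingers, y is the line along which they close (so a half turn about z gives the same grasp; the last joint's range is limited). The gripper opens to 94 mm and grips with 3 to 60 N. Pads are 16 mm wide; open, the fingers measure 119 mm over their backs; the gripper's body (75 mm by 177 mm) begins 78 mm behind the grasp point.
Start: joints at [1.216, 0.417, -0.01, 1.614, 0.005, 1.111, -0.053], TCP at [0.193, -0.594, 0.205] pointing down, gripper open.
Joint ranges: [-2.81, 2.81], [-0.39, 2.02], [-1.27, 1.25], [0.06, 2.57], [-1.19, 4.33], [0.19, 2], [-2.82, 2.82]. Speed limits (rad/s): [1.89, 1.89, 2.39, 2.39, 3.01, 3.01, 3.01].

## Interface

Orientations are given as a 3x3 rotation matrix whose columns are the frame's x, y, z axes.
In Python, from cell import robot gives the robot as it stands.
- The arm moves only by the tool jog_arm, never from a script. Its argument "moves" is a list of rows, each a list of 7 numbers: the shift along the world's x, y, z in m, then the turn, a rotation vector about the world's x, y, z in degrees, then the opening in per cent of the stroke, from 0 (shut) to 100 (fully open). A call has 1 to 10 rows; each row shifts and turns the commanded pose from where the row before left it; what a row does not reach is not made up. A row lasts 1/12 s, in which the tool goes at most 41.7 mm and 7.16 degrees, less where a joint would pass 70% of its speed; a pose out of reach is approached as far as the arm can. A call with a gripper value outside its range is refused whole. The fingers move at their own pace and stop on an object; "squeeze" is the grip in N (left out, the last holds). Time passes only in rows, so rows that do not move let the fingers close. It gives the time, the measured TCP pose, the force, the opening and the grip force at its end, in the units of the state.
- robot.observe(): the state, without advancing time (a new reading comes with each control period).
- robot.read_camera(name): name is "scene" or "top" or "wrist"; returns a dict with "color" (420x560x3 uint8, red, green, blue), "fovy" (degrees; the focal length in pixels is half the picture's height over the tangent of half this angle, whatever the lens; pixels are square), "cx", "cy" (the principal point, pixels), "pose" (4x4, takes a point from camera to world coordinates). Camera axes: x right, y down, z forward; pixel columns grow to the right and rows downward; lengths in m; the calibration is good to about 2 mm. A picture is of the moment at which its call begins. There is no depth.
- robot.job_done(): hands the job in; it is judged then, once.
The state is a dict: "time": time; "qpos": joint angles; "dq": joint speeds; "effort": joint torques, N m; "tcp_pos": TCP position; "tool_rot": TCP orientation; "wrist_force": force on the tool from outside, world axes, zero at the start; "moment": the same for the moment, N m; "width": finger opening in m; "grasp_force": force on a finger pad.
Only numpy, scipy, OpenCV 4.12 (cv2) and the standard library are available. Lean on these libraries where they do the work, as an engineer would, in place of code of your own. Each camera call takes 0.05 s, during which the arm holds its last target. There are 200 camera calls.

## Task

Line the four brown sample jars up in order of height on the four round marks of the strip, one jar upright in the middle of each mark: the tallest on the end mark nearest the red pipette-tip box, then each next shorter one, down to the shortest on the far end mark. Do not tip any jar over, let go of them all, and leave the tip box and the well plate where they are.

Things in the scene. Friction and masses are not known exactly. Their poses are not given: they have to be found in the camera images.
- jar_60: the shortest of four straight-sided brown glass sample jars with a white screw cap (grey disc on top) and a white paper band: upright round cylinder 60 mm high over the cap, 42 mm in diameter all the way up (cap included), about 100 g. Origin: centre of its underside; z up its axis. It may be gripped anywhere on its side; it stands loose on the bench near the robot.
- jar_80: the second shortest of four straight-sided brown glass sample jars with a white screw cap (grey disc on top) and a white paper band: upright round cylinder 80 mm high over the cap, 50 mm in diameter all the way up (cap included), about 170 g. Origin: centre of its underside; z up its axis. It may be gripped anywhere on its side; it stands loose on the bench near the robot.
- jar_100: the second tallest of four straight-sided brown glass sample jars with a white screw cap (grey disc on top) and a white paper band: upright round cylinder 100 mm high over the cap, 44 mm in diameter all the way up (cap included), about 180 g. Origin: centre of its underside; z up its axis. It may be gripped anywhere on its side; it stands loose on the bench near the robot.
- jar_120: the tallest of four straight-sided brown glass sample jars with a white screw cap (grey disc on top) and a white paper band: upright round cylinder 120 mm high over the cap, 48 mm in diameter all the way up (cap included), about 240 g. Origin: centre of its underside; z up its axis. It may be gripped anywhere on its side; it stands loose on the bench near the robot.
- mark_a: the end mark at the +y end of a straight row of four fixed round black rubber marks (order a, b, c, d), 64 mm across, 3 mm thick, 80 mm between centres, on a fixed grey strip 330 x 80 x 6 mm on the bench. Origin: centre of the mark's underside, 6 mm above the bench; a jar stands 3 mm above this origin. y axis along the row from d towards a; x axis across the strip, away from the robot.
- mark_b: the mark next to mark_a of a straight row of four fixed round black rubber marks (order a, b, c, d), 64 mm across, 3 mm thick, 80 mm between centres, on a fixed grey strip 330 x 80 x 6 mm on the bench. Origin: centre of the mark's underside, 6 mm above the bench; a jar stands 3 mm above this origin. y axis along the row from d towards a; x axis across the strip, away from the robot.
- mark_c: the mark next to mark_d of a straight row of four fixed round black rubber marks (order a, b, c, d), 64 mm across, 3 mm thick, 80 mm between centres, on a fixed grey strip 330 x 80 x 6 mm on the bench. Origin: centre of the mark's underside, 6 mm above the bench; a jar stands 3 mm above this origin. y axis along the row from d towards a; x axis across the strip, away from the robot.
- mark_d: the end mark at the -y end of a straight row of four fixed round black rubber marks (order a, b, c, d), 64 mm across, 3 mm thick, 80 mm between centres, on a fixed grey strip 330 x 80 x 6 mm on the bench. Origin: centre of the mark's underside, 6 mm above the bench; a jar stands 3 mm above this origin. y axis along the row from d towards a; x axis across the strip, away from the robot.
- tip_box: loose red pipette-tip box with a white tray of tips in its top, 122 x 82 mm and 54 mm high, about 350 g, standing on the bench beyond one end of the row (which end differs from start to start). Origin: centre of its underside; x along its long side. It says which end of the row is the tall end; it is not to be moved.
- well_plate: loose flat clear and white well plate, 128 x 86 mm and 15 mm high, about 250 g, lying on the bench beyond the other end of the row. Origin: centre of its underside; x along its long side. Not to be moved.

How it is judged:
At the end, for the whole second after the job is handed in: each jar stands released, upright (within 0.1 rad) and at rest on its mark with its centre within 12 mm of the mark's centre: tallest on the end mark nearest the tip box, then 100 mm, 80 mm and 60 mm jars in order along the row (((y of tip_box in the frame of mark_a above 0 m and horizontal distance between jar_60 and mark_d below 0.012 m and horizontal distance between jar_80 and mark_c below 0.012 m and horizontal distance between jar_100 and mark_b below 0.012 m and horizontal distance between jar_120 and mark_a below 0.012 m) or (y of tip_box in the frame of mark_a below 0 m and horizontal distance between jar_60 and mark_a below 0.012 m and horizontal distance between jar_80 and mark_b below 0.012 m and horizontal distance between jar_100 and mark_c below 0.012 m and horizontal distance between jar_120 and mark_d below 0.012 m)) and angle between each of jar_60, jar_80, jar_100, jar_120's own z axis and vertical below 0.1 rad and z of jar_60 in the frame of mark_a between 0 and 0.007 m and linear speed of each of jar_60, jar_80, jar_100, jar_120 below 0.02 m/s and angular speed of each of jar_60, jar_80, jar_100, jar_120 below 0.2 rad/s and z of jar_80 in the frame of mark_a between 0 and 0.007 m and z of jar_100 in the frame of mark_a between 0 and 0.007 m and z of jar_120 in the frame of mark_a between 0 and 0.007 m); the robot touches nothing.
It fails at once if the tip box is pushed more than 20 mm from its place (distance of tip_box from where it was at the start of the episode above 0.02 m).
It fails at once if the well plate is pushed more than 20 mm from its place (distance of well_plate from where it was at the start of the episode above 0.02 m).
It fails at once if a jar is tipped over (angle between any of jar_60, jar_80, jar_100, jar_120's own z axis and vertical above 0.7 rad).
It also fails if it takes over 90 s, if anything falls off the work surface, if the arm or the gripper's body presses on something with over 40 N, if the wrist force passes 120 N, or if a joint passes its speed limit or range.

## Working session

There is one attempt and no reset: what is moved stays moved. The work goes in short steps, Python scripts to look and compute and a tool call to move; the robot and the scene stay as the last step left them, time stands still between calls to the robot, and variables do not carry over. Pictures are saved under pics/ and viewed, at most 14 in all, crops included, and the job is handed in when it is done.

Besides the shell and the picture viewer there is one more tool, called after ">>>" in YAML: its name, and indented under it one key for each argument. jog_arm: Moves the arm, as the interface text tells. Its arguments: {"type":"object","properties":{"moves":{"type":"array"},"squeeze":{"type":"number"}},"required":["moves"]}

```bash
mkdir -p pics
python3 - <<'E'
from cell import robot
import cv2,numpy as np
for n in("scene","top"):
    c=robot.read_camera(n); cv2.imwrite(f"pics/{n}0.png",c["color"][:,:,::-1]); np.savez(f"{n}0.npz",**c); print(n,c["fovy"],c["cx"],c["cy"],np.round(c["pose"],3).tolist())
s=robot.observe(); print(s, robot.grip_point_offset)
E
```

```text
scene 54.26382418111003 283.227784107968 206.68857342466754 [[-0.762, 0.516, -0.39, 0.917], [0.647, 0.605, -0.465, 0.446], [-0.004, -0.607, -0.795, 0.776], [0.0, 0.0, 0.0, 1.0]]
top 44.709774215859056 268.7138948919292 212.53391663858628 [[0.007, -1.0, 0.03, 0.503], [-1.0, -0.008, -0.016, 0.02], [0.017, -0.03, -0.999, 1.128], [0.0, 0.0, 0.0, 1.0]]
{'time': 0.1, 'qpos': array([ 1.21548958,  0.41793102, -0.01033345,  1.61408611,  0.00468741,
        1.11069834, -0.0529939 ]), 'dq': array([-7.31401569e-05, -1.62317251e-03, -1.41968941e-03, -3.49168847e-03,
        3.04806157e-04, -6.02060690e-04, -1.42862596e-03]), 'effort': array([ 2.77271763e-03, -8.52588844e+01,  6.40209205e-01, -4.26692426e+01,
       -4.89502028e-02,  1.64482364e-02,  1.28325369e-04]), 'tcp_pos': array([ 0.1928354 , -0.59416173,  0.20488897]), 'tool_rot': array([[ 9.51154199e-01,  3.08715939e-01, -3.97487577e-04],
       [ 3.08716189e-01, -9.51153650e-01,  1.02422232e-03],
       [-6.18780035e-05, -1.09690421e-03, -9.99999396e-01]]), 'wrist_force': array([0.01079584, 0.64849976, 0.73823539]), 'moment': array([ 0.01549021, -0.03173849, -0.00190736]), 'grasp_force': 0.0, 'width': 0.09382306499341053} 0.0188
```

View pics/top0.png

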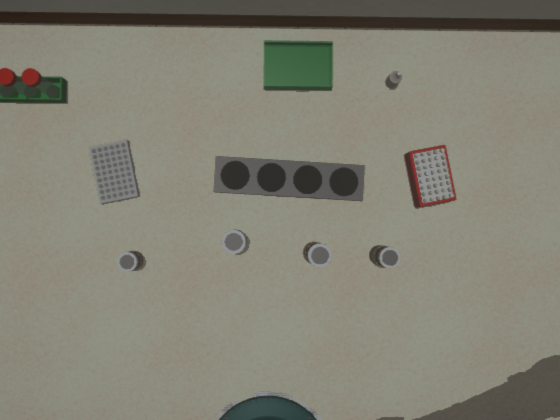

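View pics/scene0.png

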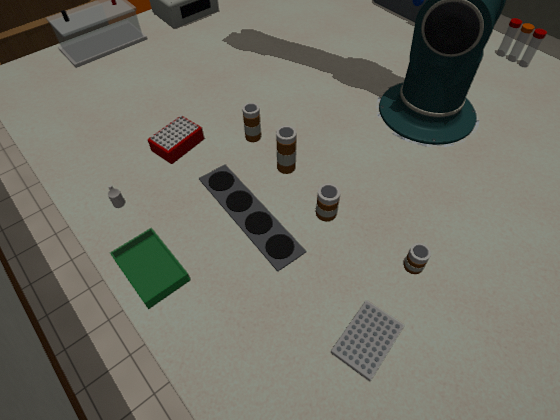

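The top view has the tip box on the right (−y), so mark_d at (344,182) takes the tallest jar. The jars from left to right are the 60 (129,262), 80 (234,242), 120 (319,255) and 100 (388,257), with heights confirmed in the scene view.

```bash
cat > h.py <<'E'
import numpy as np,cv2
def ray(c,u,v,z):
    f=210/np.tan(np.radians(float(c["fovy"]))/2); P=np.array(c["pose"])
    d=P[:3,:3]@np.array([(u-c["cx"])/f,(v-c["cy"])/f,1]); o=P[:3,3]
    return o+d*(z-o[2])/d[2]
def disc(c,u,v,tol=18):
    im=cv2.GaussianBlur(np.ascontiguousarray(c["color"]),(3,3),0); m=np.zeros((422,562),np.uint8)
    cv2.floodFill(im,m,(u,v),0,(tol,)*3,(tol,)*3,4|cv2.FLOODFILL_MASK_ONLY|cv2.FLOODFILL_FIXED_RANGE|(255<<8))
    k=max(cv2.findContours(m[1:-1,1:-1],0,2)[0],key=cv2.contourArea)
    return cv2.fitEllipse(cv2.convexHull(k))
E
python3 - <<'E'
from h import *
T=dict(np.load("top0.npz"));S=dict(np.load("scene0.npz"))
for n,c in(("top",T),("scene",S)):
    J=[(60,129,262),(80,234,242),(100,389,258),(120,320,256)] if n=="top" else [(60,420,252),(80,328,191),(100,251,108),(120,287,133)]
    M=[(235,175),(271,178),(307,179),(344,182)] if n=="top" else [(280,246),(259,222),(239,201),(221,180)]
    for h,u,v in J:
        e=disc(c,u,v); print(n,h,np.round(e[0],1),np.round(e[1],1),np.round(ray(c,*e[0],h/1000),4))
    for u,v in M:
        e=disc(c,u,v); print(n,"mark",np.round(e[0],1),np.round(e[1],1),np.round(ray(c,*e[0],.009),4))
E
```

```text
top 60 [126.6 261.5] [13.1 13.4] [0.4304 0.2967 0.06  ]
top 80 [233.3 241.4] [16.5 17.2] [0.4741 0.0746 0.08  ]
top 100 [389.6 257.4] [14.3 14.7] [ 0.4446 -0.2416  0.1   ]
top 120 [319.7 255.2] [16.1 16.6] [ 0.4492 -0.0981  0.12  ]
top mark [234.8 174.8] [27.7 28.2] [0.618  0.0764 0.009 ]
top mark [271. 177.] [27.8 28.2] [ 0.614  -0.0031  0.009 ]
top mark [307.3 179.2] [28.  28.2] [ 0.6098 -0.0829  0.009 ]
top mark [343.4 181.4] [28.1 28.3] [ 0.6056 -0.1625  0.009 ]
scene 60 [420.1 251. ] [10.6 14.5] [0.4279 0.294  0.06  ]
scene 80 [328.5 191.3] [11.6 14.6] [0.4724 0.0715 0.08  ]
scene 100 [250.1 107.6] [ 6.8 10.6] [ 0.4441 -0.2457  0.1   ]
scene 120 [285.9 131.9] [ 8.8 13.3] [ 0.448 -0.101  0.12 ]
scene mark [279.3 246.3] [24.4 28. ] [0.618  0.0755 0.009 ]
scene mark [258.2 222.7] [22.3 27. ] [ 0.6142 -0.0043  0.009 ]
scene mark [238.7 200.9] [20.9 25.8] [ 0.6103 -0.0843  0.009 ]
scene mark [220.7 180.9] [18.8 25.3] [ 0.6065 -0.164   0.009 ]
```

>>> jog_arm:
  moves:
    - [0.018,0.035,0,0,0,5,100]
    - [0.018,0.035,0,0,0,5,100]
    - [0.018,0.035,0,0,0,5,100]
    - [0.018,0.035,0,0,0,5,100]
    - [0.018,0.035,0,0,0,5,100]
    - [0.018,0.035,0,0,0,5,100]
    - [0.018,0.035,0,0,0,5,100]
    - [0.018,0.035,0,0,0,5,100]
    - [0.018,0.035,0,0,0,5,100]
    - [0.018,0.035,0,0,0,5,100]
  squeeze: 20

```text
time: 0.93
tcp_pos: [0.3732, -0.2426, 0.2054]
tool_rot: [[0.371, 0.929, -0.0], [0.929, -0.371, -0.0], [-0.0, -0.0, -1.0]]
wrist_force: [1.1, 0.1, 0.5]
width: 0.0943
grasp_force: 0.0
```

>>> jog_arm:
  moves:
    - [0.019,0.036,0,0,0,5.5,100]
    - [0.019,0.036,0,0,0,5.5,100]
    - [0.019,0.036,0,0,0,5.5,100]
    - [0.019,0.036,0,0,0,5.5,100]
    - [0,0,0,0,0,0,100]
    - [0,0,0,0,0,0,100]

```text
time: 1.43
tcp_pos: [0.4494, -0.0986, 0.2053]
tool_rot: [[-0.004, 1.0, -0.0], [1.0, 0.004, 0.001], [0.001, -0.0, -1.0]]
wrist_force: [-0.9, -0.6, -0.2]
width: 0.0941
grasp_force: 0.0
```

```bash
cat > st.py <<'E'
from cell import robot
from h import *
import sys
s=robot.observe();R=s["tool_rot"]
print(np.round(s["tcp_pos"],4),"yaw",np.degrees(np.arctan2(R[1,1],R[0,1])).round(2),"z",R[:,2].round(4),s["time"],s["width"])
if len(sys.argv)>1:
    c=robot.read_camera("wrist");np.savez("w.npz",**c);cv2.imwrite(f"pics/{sys.argv[1]}.png",c["color"][:,:,::-1])
E
python3 st.py w1
```

```text
[ 0.4494 -0.0986  0.2053] yaw 0.21 z [-3.e-04  5.e-04 -1.e+00] 1.4333 0.09409961349353463
```

View pics/w1.png

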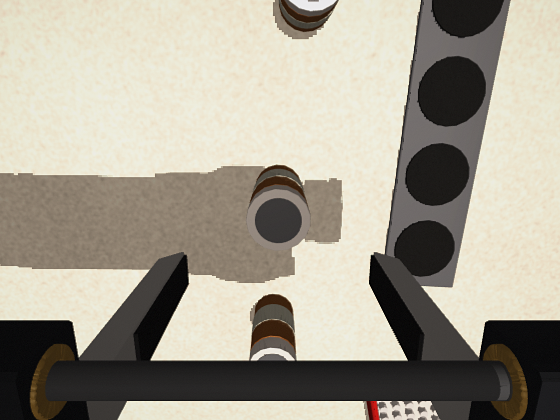

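The 120 jar's cap at (278,220) sits centrally between the fingertips (187 and 370), with the mark row on the right.

Run:
```python
from h import *
c=dict(np.load("w.npz"))
e=disc(c,278,220);print(e,ray(c,*e[0],.12))
for u,v in((452,91),(437,175)):
    e=disc(c,u,v);print(e,ray(c,*e[0],.009))
```

```text
((277.8669128417969, 220.25747680664062), (43.596031188964844, 45.34153747558594), 90.24822998046875) [ 0.44874979 -0.09779293  0.12      ]
((451.1233825683594, 90.89822387695312), (63.474098205566406, 72.42747497558594), 38.985355377197266) [ 0.61295156 -0.00223006  0.009     ]
((436.6837158203125, 174.0441131591797), (58.3937873840332, 65.43167114257812), 52.715972900390625) [ 0.60879576 -0.08209662  0.009     ]
```

>>> jog_arm:
  moves:
    - [0,0,-0.03,0,0,0,100]
    - [0,0,-0.03,0,0,0,100]
    - [0,0,-0.03,0,0,0,100]
    - [0,0,-0.03,0,0,0,100]
    - [0,0,-0.02,0,0,0,100]
    - [0,0,-0.01,0,0,0,100]
    - [0,0,-0.005,0,0,0,100]
    - [0,0,0,0,0,0,100]

```text
time: 2.15
tcp_pos: [0.4486, -0.101, 0.0502]
tool_rot: [[0.002, 1.0, -0.001], [1.0, -0.002, 0.0], [0.0, -0.001, -1.0]]
wrist_force: [0.1, -0.3, 0.2]
width: 0.094
grasp_force: 0.0
```

>>> jog_arm:
  moves:
    - [0,0,0,0,0,0,55]
    - [0,0,0,0,0,0,48]
    - [0,0,0,0,0,0,40]
    - [0,0,0,0,0,0,30]
    - [0,0,0,0,0,0,30]
    - [0,0,0,0,0,0,30]
    - [0,0,0,0,0,0,30]
    - [0,0,0,0,0,0,30]
    - [0,0,0,0,0,0,30]
    - [0,0,0,0,0,0,30]

```text
time: 2.98
tcp_pos: [0.449, -0.1005, 0.0505]
tool_rot: [[0.0, 1.0, 0.0], [1.0, -0.0, -0.0], [-0.0, 0.0, -1.0]]
wrist_force: [-0.2, -0.2, 3.7]
width: 0.0479
grasp_force: 20.0
```

>>> jog_arm:
  moves:
    - [0,0,0.015,0,0,0,30]
    - [0,0,0.025,0,0,0,30]
    - [0.02,-0.008,0,0,0,0,30]
    - [0.028,-0.012,0,0,0,0,30]
    - [0.028,-0.012,0,0,0,0,30]
    - [0.028,-0.012,0,0,0,0,30]
    - [0.028,-0.012,0,0,0,0,30]
    - [0.02,-0.006,0,0,0,0,30]
    - [0.005,-0.002,0,0,0,0,30]
    - [0,0,0,0,0,0,30]

```text
time: 3.82
tcp_pos: [0.6063, -0.1645, 0.0895]
tool_rot: [[0.001, 1.0, -0.001], [1.0, -0.001, 0.001], [0.001, -0.001, -1.0]]
wrist_force: [-0.2, 0.6, -3.2]
width: 0.0475
grasp_force: 20.0
```

>>> jog_arm:
  moves:
    - [0,0,0,0,0,0,30]
    - [0,0,-0.01,0,0,0,30]
    - [0,0,-0.01,0,0,0,30]
    - [0,0,-0.005,0,0,0,30]
    - [0,0,-0.003,0,0,0,30]
    - [0,0,-0.002,0,0,0,30]
    - [0,0,0,0,0,0,30]

```text
time: 4.4
tcp_pos: [0.6057, -0.1644, 0.06]
tool_rot: [[0.0, 1.0, -0.0], [1.0, -0.0, 0.0], [0.0, -0.0, -1.0]]
wrist_force: [0.1, -0.2, -2.9]
width: 0.0476
grasp_force: 20.0
```

```bash
python3 st.py w2
python3 - <<'E'
from cell import robot;import cv2,numpy as np
c=robot.read_camera("scene");cv2.imwrite("pics/s2.png",cv2.resize(c["color"][100:260,140:400,::-1],None,fx=3,fy=3))
E
```

```text
[ 0.6057 -0.1644  0.06  ] yaw -0.02 z [-5.e-04  1.e-04 -1.e+00] 4.4 0.047588817905899986
```

View pics/s2.png

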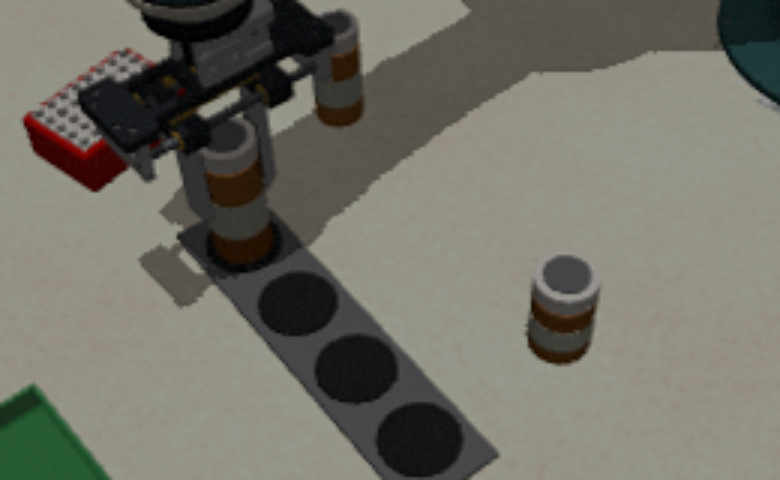

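The 120 jar is held upright over mark d's centre, about (240,245) in the crop, just above contact. I'll lower it by 1 mm and release.

>>> jog_arm:
  moves:
    - [0,0,-0.001,0,0,0,30]
    - [0,0,0,0,0,0,55]
    - [0,0,0,0,0,0,60]
    - [0,0,0,0,0,0,80]
    - [0,0,0,0,0,0,80]
    - [0,0,0,0,0,0,80]
    - [0,0,0.03,0,0,0,90]
    - [0,0,0.04,0,0,0,100]
    - [0,0,0.04,0,0,0,100]
    - [-0.015,-0.01,0.02,0,0,0,100]

```text
time: 5.33
tcp_pos: [0.5938, -0.1722, 0.1941]
tool_rot: [[-0.003, 1.0, 0.005], [1.0, 0.003, 0.0], [0.0, 0.005, -1.0]]
wrist_force: [0.9, 0.1, 1.1]
width: 0.0938
grasp_force: 0.0
```

>>> jog_arm:
  moves:
    - [-0.03,-0.014,0,0,0,0,100]
    - [-0.03,-0.014,0,0,0,0,100]
    - [-0.03,-0.014,0,0,0,0,100]
    - [-0.03,-0.014,0,0,0,0,100]
    - [-0.02,-0.01,0,0,0,0,100]
    - [-0.006,-0.002,0,0,0,0,100]
    - [0,0,0,0,0,0,100]
    - [0,0,0,0,0,0,100]

```text
time: 6.0
tcp_pos: [0.4457, -0.2422, 0.1898]
tool_rot: [[0.0, 1.0, 0.001], [1.0, -0.0, -0.0], [-0.0, 0.001, -1.0]]
wrist_force: [0.1, 0.3, 0.7]
width: 0.0941
grasp_force: 0.0
```

```bash
python3 st.py w3
```

```text
[ 0.4457 -0.2422  0.1898] yaw -0.01 z [ 7.e-04 -3.e-04 -1.e+00] 6.0 0.09414458179262288
```

View pics/w3.png

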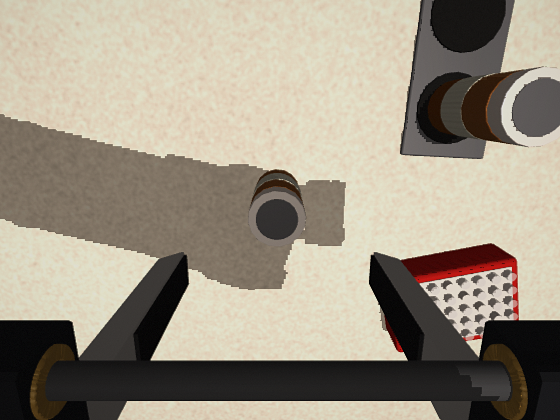

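The 100 jar's cap at (277,218) is central between the fingers, and the 120 jar stands upright on mark d (540,105).

Run:
```python
from h import *
c=dict(np.load("w.npz"))
e=disc(c,277,218);print(ray(c,*e[0],.1))
e=disc(c,540,105);print(e,ray(c,*e[0],.129))
```

```text
[ 0.44399711 -0.24185885  0.1       ]
((539.6722412109375, 106.74868774414062), (51.17818832397461, 63.040687561035156), 39.169334411621094) [ 0.60655641 -0.16083581  0.129     ]
```

>>> jog_arm:
  moves:
    - [0,0,-0.03,0,0,0,100]
    - [0,0,-0.03,0,0,0,100]
    - [0,0,-0.03,0,0,0,100]
    - [0,0,-0.03,0,0,0,100]
    - [0,0,-0.02,0,0,0,100]
    - [0,0,-0.01,0,0,0,100]
    - [0,0,0,0,0,0,100]
    - [0,0,0,0,0,0,100]

```text
time: 6.72
tcp_pos: [0.4458, -0.2419, 0.0398]
tool_rot: [[-0.001, 1.0, 0.0], [1.0, 0.001, 0.0], [0.0, 0.0, -1.0]]
wrist_force: [-0.0, -0.0, 1.0]
width: 0.0942
grasp_force: 0.0
```

>>> jog_arm:
  moves:
    - [0,0,0,0,0,0,52]
    - [0,0,0,0,0,0,45]
    - [0,0,0,0,0,0,38]
    - [0,0,0,0,0,0,28]
    - [0,0,0,0,0,0,28]
    - [0,0,0,0,0,0,28]
    - [0,0,0,0,0,0,28]
    - [0,0,0,0,0,0,28]
    - [0,0,0,0,0,0,28]
    - [0,0,0,0,0,0,28]

```text
time: 7.55
tcp_pos: [0.4449, -0.2425, 0.0395]
tool_rot: [[0.0, 1.0, -0.0], [1.0, -0.0, -0.0], [-0.0, -0.0, -1.0]]
wrist_force: [-0.6, 1.4, 2.3]
width: 0.0441
grasp_force: 20.0
```

>>> jog_arm:
  moves:
    - [0,0,0.015,0,0,0,28]
    - [0,0,0.025,0,0,0,28]
    - [0,0.025,0,0,0,0,28]
    - [0,0.035,0,0,0,0,28]
    - [0,0.035,0,0,0,0,28]
    - [0,0.035,0,0,0,0,28]
    - [0,0.025,0,0,0,0,28]
    - [0.01,0.005,0,0,0,0,28]
    - [0.03,0,0,0,0,0,28]
    - [0.035,0,0,0,0,0,28]

```text
time: 8.38
tcp_pos: [0.5199, -0.0823, 0.0795]
tool_rot: [[-0.0, 1.0, -0.001], [1.0, 0.0, -0.001], [-0.001, -0.001, -1.0]]
wrist_force: [0.4, 0.1, -2.4]
width: 0.0438
grasp_force: 20.0
```

>>> jog_arm:
  moves:
    - [0.035,0,0,0,0,0,28]
    - [0.03,0,0,0,0,0,28]
    - [0.02,0,0,0,0,0,28]
    - [0.005,0,0,0,0,0,28]
    - [0,0,-0.01,0,0,0,28]
    - [0,0,-0.01,0,0,0,28]
    - [0,0,-0.005,0,0,0,28]
    - [0,0,-0.003,0,0,0,28]
    - [0,0,-0.002,0,0,0,28]
    - [0,0,0,0,0,0,28]

```text
time: 9.22
tcp_pos: [0.6094, -0.0826, 0.0491]
tool_rot: [[0.0, 1.0, -0.001], [1.0, -0.0, -0.0], [-0.0, -0.001, -1.0]]
wrist_force: [-0.5, -0.8, -2.8]
width: 0.0437
grasp_force: 20.0
```

>>> jog_arm:
  moves:
    - [0,0,-0.001,0,0,0,28]
    - [0,0,0,0,0,0,50]
    - [0,0,0,0,0,0,60]
    - [0,0,0,0,0,0,80]
    - [0,0,0,0,0,0,80]
    - [0,0,0,0,0,0,80]
    - [0,0,0.03,0,0,0,90]
    - [0,0,0.04,0,0,0,100]
    - [0,0,0.04,0,0,0,100]
    - [-0.011,0.011,0.02,0,0,0,100]

```text
time: 10.05
tcp_pos: [0.6011, -0.0731, 0.1828]
tool_rot: [[0.003, 1.0, 0.005], [1.0, -0.003, -0.001], [-0.001, 0.005, -1.0]]
wrist_force: [1.3, 0.4, -0.1]
width: 0.0934
grasp_force: 0.0
```

>>> jog_arm:
  moves:
    - [-0.025,0.028,0,0,0,0,100]
    - [-0.025,0.028,0,0,0,0,100]
    - [-0.025,0.028,0,0,0,0,100]
    - [-0.025,0.028,0,0,0,0,100]
    - [-0.02,0.025,0,0,0,0,100]
    - [-0.005,0.008,0,0,0,0,100]
    - [0,0,0,0,0,0,100]
    - [0,0,0,0,0,0,100]

```text
time: 10.72
tcp_pos: [0.4744, 0.0733, 0.1787]
tool_rot: [[-0.0, 1.0, 0.001], [1.0, 0.0, -0.0], [-0.0, 0.001, -1.0]]
wrist_force: [-0.1, -0.9, -0.1]
width: 0.0937
grasp_force: 0.0
```

```bash
python3 st.py w4
```

```text
[0.4744 0.0733 0.1787] yaw 0.0 z [ 7.e-04 -4.e-04 -1.e+00] 10.7167 0.09368356246705194
```

View pics/w4.png

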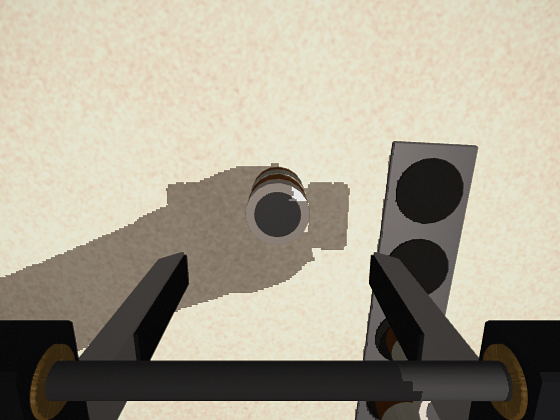

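The 80 jar's cap at (277,214) is central between the fingers, so I'll grip it.

>>> jog_arm:
  moves:
    - [0,0,-0.03,0,0,0,100]
    - [0,0,-0.03,0,0,0,100]
    - [0,0,-0.03,0,0,0,100]
    - [0,0,-0.03,0,0,0,100]
    - [0,0,-0.02,0,0,0,100]
    - [0,0,-0.008,0,0,0,100]
    - [0,0,0,0,0,0,100]
    - [0,0,0,0,0,0,100]

```text
time: 11.43
tcp_pos: [0.4745, 0.0732, 0.0308]
tool_rot: [[0.001, 1.0, -0.0], [1.0, -0.001, 0.0], [0.0, -0.0, -1.0]]
wrist_force: [0.2, 0.3, 0.5]
width: 0.0939
grasp_force: 0.0
```

>>> jog_arm:
  moves:
    - [0,0,0,0,0,0,58]
    - [0,0,0,0,0,0,50]
    - [0,0,0,0,0,0,42]
    - [0,0,0,0,0,0,32]
    - [0,0,0,0,0,0,32]
    - [0,0,0,0,0,0,32]
    - [0,0,0,0,0,0,32]
    - [0,0,0,0,0,0,32]
    - [0,0,0,0,0,0,32]
    - [0,0,0,0,0,0,32]

```text
time: 12.27
tcp_pos: [0.474, 0.0735, 0.0305]
tool_rot: [[0.0, 1.0, -0.0], [1.0, -0.0, -0.0], [-0.0, -0.0, -1.0]]
wrist_force: [-1.2, -0.9, 4.4]
width: 0.0498
grasp_force: 20.0
```

Run:
```python
from h import *
c=dict(np.load("w.npz"))
e=disc(c,277,214);print(ray(c,*e[0],.08))
for p in((430,190),(418,262)): e=disc(c,*p);print(e,ray(c,*e[0],.009))
```

```text
[0.47319425 0.07483853 0.08      ]
((428.86688232421875, 190.4301300048828), (61.6319465637207, 69.02273559570312), 56.34885025024414) [0.6172894  0.07792898 0.009     ]
((416.6182861328125, 267.257080078125), (55.90513610839844, 61.93269729614258), 70.67162322998047) [ 0.61372112 -0.00133338  0.009     ]
```

>>> jog_arm:
  moves:
    - [0,0,0.015,0,0,0,32]
    - [0,0,0.025,0,0,0,32]
    - [0.015,-0.012,0,0,0,0,32]
    - [0.025,-0.02,0,0,0,0,32]
    - [0.025,-0.02,0,0,0,0,32]
    - [0.025,-0.015,0,0,0,0,32]
    - [0.025,-0.01,0,0,0,0,32]
    - [0.02,0,0,0,0,0,32]
    - [0.005,0,0,0,0,0,32]
    - [0,0,0,0,0,0,32]

```text
time: 13.1
tcp_pos: [0.6144, -0.0033, 0.0698]
tool_rot: [[0.001, 1.0, -0.001], [1.0, -0.001, 0.001], [0.001, -0.001, -1.0]]
wrist_force: [-1.5, 0.4, -1.8]
width: 0.0502
grasp_force: 20.0
```

>>> jog_arm:
  moves:
    - [0,0,-0.01,0,0,0,32]
    - [0,0,-0.01,0,0,0,32]
    - [0,0,-0.005,0,0,0,32]
    - [0,0,-0.003,0,0,0,32]
    - [0,0,-0.002,0,0,0,32]
    - [0,0,0,0,0,0,32]

```text
time: 13.6
tcp_pos: [0.6136, -0.0034, 0.04]
tool_rot: [[0.0, 1.0, -0.001], [1.0, -0.0, -0.0], [-0.0, -0.001, -1.0]]
wrist_force: [-0.5, -0.1, -1.5]
width: 0.0501
grasp_force: 20.0
```

>>> jog_arm:
  moves:
    - [0,0,-0.001,0,0,0,32]
    - [0,0,0,0,0,0,58]
    - [0,0,0,0,0,0,65]
    - [0,0,0,0,0,0,80]
    - [0,0,0,0,0,0,80]
    - [0,0,0,0,0,0,80]
    - [0,0,0.03,0,0,0,90]
    - [0,0,0.04,0,0,0,100]
    - [0,0,0.03,0,0,0,100]
    - [-0.015,0.025,0.02,0,0,0,100]

```text
time: 14.43
tcp_pos: [0.6014, 0.0173, 0.1624]
tool_rot: [[0.006, 1.0, 0.003], [1.0, -0.006, -0.001], [-0.001, 0.003, -1.0]]
wrist_force: [1.2, -0.7, 0.8]
width: 0.0937
grasp_force: 0.0
```

>>> jog_arm:
  moves:
    - [-0.02,0.032,0,0,0,0,100]
    - [-0.02,0.032,0,0,0,0,100]
    - [-0.02,0.032,0,0,0,0,100]
    - [-0.02,0.032,0,0,0,0,100]
    - [-0.02,0.032,0,0,0,0,100]
    - [-0.02,0.032,0,0,0,0,100]
    - [-0.02,0.032,0,0,0,0,100]
    - [-0.02,0.032,0,0,0,0,100]
    - [-0.009,0.02,0,0,0,0,100]
    - [0,0,0,0,0,0,100]

```text
time: 15.27
tcp_pos: [0.4271, 0.3021, 0.16]
tool_rot: [[-0.006, 1.0, 0.0], [1.0, 0.006, 0.002], [0.002, 0.0, -1.0]]
wrist_force: [0.3, 0.6, -0.8]
width: 0.0941
grasp_force: 0.0
```

>>> jog_arm:
  moves:
    - [0,0,0,0,0,0,100]

```text
time: 15.35
tcp_pos: [0.4293, 0.2985, 0.1595]
tool_rot: [[-0.002, 1.0, 0.0], [1.0, 0.002, 0.0], [0.0, 0.0, -1.0]]
wrist_force: [0.2, -0.2, 0.6]
width: 0.0939
grasp_force: 0.0
```

```bash
python3 st.py w5
```

```text
[0.4293 0.2985 0.1595] yaw 0.12 z [ 1.e-04  2.e-04 -1.e+00] 15.35 0.09386279158819738
```

View pics/w5.png

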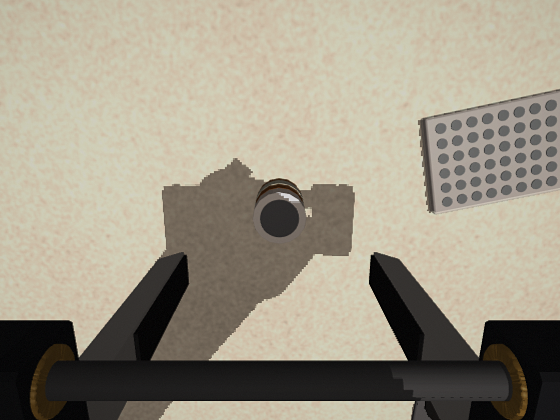

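The 60 jar's cap at (279,217) is central between the fingers and the well plate is clear of them. I'll descend 138 mm and grip.

>>> jog_arm:
  moves:
    - [0,0,-0.03,0,0,0,100]
    - [0,0,-0.03,0,0,0,100]
    - [0,0,-0.03,0,0,0,100]
    - [0,0,-0.03,0,0,0,100]
    - [0,0,-0.012,0,0,0,100]
    - [0,0,-0.006,0,0,0,100]
    - [0,0,0,0,0,0,100]
    - [0,0,0,0,0,0,100]

```text
time: 16.07
tcp_pos: [0.4307, 0.2977, 0.0225]
tool_rot: [[0.001, 1.0, 0.001], [1.0, -0.001, 0.001], [0.001, 0.001, -1.0]]
wrist_force: [-1.0, 1.0, -0.1]
width: 0.0938
grasp_force: 0.0
```

>>> jog_arm:
  moves:
    - [0,0,0,0,0,0,50]
    - [0,0,0,0,0,0,43]
    - [0,0,0,0,0,0,35]
    - [0,0,0,0,0,0,25]
    - [0,0,0,0,0,0,25]
    - [0,0,0,0,0,0,25]
    - [0,0,0,0,0,0,25]
    - [0,0,0,0,0,0,25]
    - [0,0,0,0,0,0,25]
    - [0,0,0,0,0,0,25]

```text
time: 16.9
tcp_pos: [0.4299, 0.2976, 0.0214]
tool_rot: [[0.0, 1.0, -0.0], [1.0, -0.0, -0.0], [-0.0, -0.0, -1.0]]
wrist_force: [0.0, -0.8, 1.1]
width: 0.0415
grasp_force: 20.0
```

Run:
```python
from h import *
c=dict(np.load("w.npz"))
e=disc(c,279,217);print(ray(c,*e[0],.06))
```

```text
[0.42962747 0.2966815  0.06      ]
```

>>> jog_arm:
  moves:
    - [0,0,0.015,0,0,0,25]
    - [0,0,0.03,0,0,0,25]
    - [0.01,-0.025,0,0,0,0,25]
    - [0.02,-0.03,0,0,0,0,25]
    - [0.025,-0.03,0,0,0,0,25]
    - [0.025,-0.03,0,0,0,0,25]
    - [0.025,-0.03,0,0,0,0,25]
    - [0.025,-0.03,0,0,0,0,25]
    - [0.025,-0.025,0,0,0,0,25]
    - [0.02,-0.015,0,0,0,0,25]

```text
time: 17.73
tcp_pos: [0.6064, 0.0784, 0.0661]
tool_rot: [[0.004, 1.0, -0.0], [1.0, -0.004, -0.001], [-0.001, -0.0, -1.0]]
wrist_force: [1.0, -0.2, -1.5]
width: 0.0417
grasp_force: 20.0
```

>>> jog_arm:
  moves:
    - [0.013,-0.005,0,0,0,0,25]
    - [0,0,0,0,0,0,25]
    - [0,0,-0.01,0,0,0,25]
    - [0,0,-0.01,0,0,0,25]
    - [0,0,-0.01,0,0,0,25]
    - [0,0,-0.003,0,0,0,25]
    - [0,0,-0.002,0,0,0,25]
    - [0,0,0,0,0,0,25]

```text
time: 18.4
tcp_pos: [0.6173, 0.078, 0.031]
tool_rot: [[-0.0, 1.0, -0.001], [1.0, 0.0, -0.0], [-0.0, -0.001, -1.0]]
wrist_force: [-0.4, 0.3, -0.8]
width: 0.0418
grasp_force: 20.0
```

>>> jog_arm:
  moves:
    - [0,0,-0.001,0,0,0,25]
    - [0,0,0,0,0,0,48]
    - [0,0,0,0,0,0,60]
    - [0,0,0,0,0,0,80]
    - [0,0,0,0,0,0,80]
    - [0,0,0,0,0,0,80]
    - [0,0,0.03,0,0,0,90]
    - [0,0,0.04,0,0,0,100]
    - [0,0,0.04,0,0,0,100]
    - [-0.01,0.01,0.035,0,0,0,100]

```text
time: 19.23
tcp_pos: [0.609, 0.0858, 0.1777]
tool_rot: [[0.003, 1.0, 0.001], [1.0, -0.003, -0.0], [-0.0, 0.001, -1.0]]
wrist_force: [0.9, -0.6, 0.9]
width: 0.0929
grasp_force: 0.0
```

>>> jog_arm:
  moves:
    - [-0.02,0.03,0.01,0,0,0,100]
    - [-0.02,0.03,0,0,0,0,100]
    - [-0.02,0.03,0,0,0,0,100]
    - [-0.02,0.03,0,0,0,0,100]
    - [-0.02,0.03,0,0,0,0,100]
    - [-0.02,0.03,0,0,0,0,100]
    - [-0.02,0.03,0,0,0,0,100]
    - [-0.02,0.03,0,0,0,0,100]
    - [0,0,0,0,0,0,100]
    - [0,0,0,0,0,0,100]

```text
time: 20.07
tcp_pos: [0.4467, 0.3292, 0.1857]
tool_rot: [[-0.003, 1.0, 0.0], [1.0, 0.003, 0.0], [0.0, 0.0, -1.0]]
wrist_force: [-0.3, -0.6, -0.2]
width: 0.0941
grasp_force: 0.0
```

Run:
```python
from cell import robot;import cv2,numpy as np
for n in("top","scene"):
    c=robot.read_camera(n);np.savez(n+"1.npz",**c);cv2.imwrite(f"pics/{n}1.png",c["color"][:,:,::-1])
```

```text
(no output)
```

View pics/top1.png

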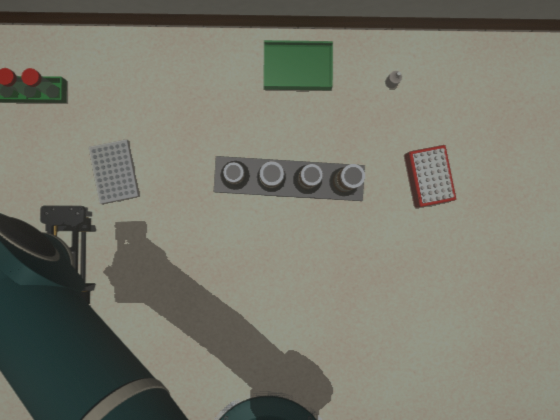

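View pics/scene1.png

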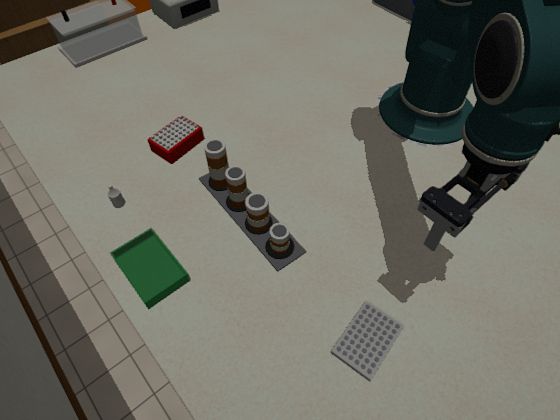

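All four jars stand upright on their marks, tallest next to the red box at (216,165) in the scene view and shortest at (280,240). The box and plate haven't moved. Next I'll check the positions and hand in.

Run:
```python
from h import *
from cell import robot
c=dict(np.load("top1.npz"));ok=True
for h,u,v,m in((60,233,173,(.618,.0764)),(80,271,174,(.614,-.0031)),(100,311,176,(.6098,-.0829)),(120,351,177,(.6056,-.1625))):
    e=disc(c,u,v);d=(ray(c,*e[0],h/1000+.009)[:2]-m)*1000;print(h,np.round(e[1],1),d.round(1));ok&=np.hypot(*d)<7
if ok: print(robot.job_done())
```

```text
60 [13.2 13.8] [-0.2  0.8]
80 [16.2 16.5] [0.3 0.7]
100 [14.4 14.7] [0.4 0.6]
120 [16.1 16.4] [0.9 0.9]
the job is handed in; nothing more can be done
None
```

Job handed in at about 20 s of robot time: all four jars stand upright and released on their marks, tallest nearest the tip box, each measured within about 1.5 mm of its mark's centre, and the tip box and well plate look unmoved in the final pictures.

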